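# Refit the hinged cover of a dry-block station

### The arm

A 6-joint arm with a two-finger parallel gripper is mounted at the origin on the work surface. World frame = base frame: x ahead of the robot, y to its left, z up, the work surface at z = 0. Lengths are in m, angles in rad, forces in N, time in s.
With the tool pointing down it reaches from about 0.35 to 0.775 m from the base axis. Payload 7.3 kg.
Tool frame: the origin (TCP) lies on the mounting face of the last link; the fingertips stand 178 mm ahead of it and the grasp point (between the pads) lies 159 mm ahead of it (robot.tcp_to_tips is the distance from the TCP to the fingertips, in m); z points along the fingers, y is the direction in which the jaws open and shut (so a half turn about z gives the same grasp; the last joint's range is limited). The gripper opens to 92 mm and grips with 3 to 60 N. Pads are 19 mm wide; open, the fingers measure 130 mm over their backs; the gripper's body (75 mm by 190 mm) begins 47 mm behind the grasp point.
Start: joints at [1.163, 0.342, 1.524, -0, 1.275, -0.146], TCP at [0.136, 0.507, 0.405] pointing down, gripper open.
Joint ranges: [-2.53, 2.53], [-0.77, 2.02], [0.04, 2.7], [-1, 4.14], [0.28, 2.66], [-3.11, 3.11]. Speed limits (rad/s): [2.57, 2.57, 3.14, 3.14, 3.14, 3.14].

### API

Orientations are given as [roll, pitch, yaw] about the fixed x, y, z axes, in that order (R = Rz(yaw) Ry(pitch) Rx(roll)).
In Python, from cell import robot, viewer gives the robot as it stands.
- The arm moves only by the shell command python3 -m creep 'ROWS' [OPENING] [FORCE]. ROWS is JSON, a list that holds one entry, the list of rows, each a list of 6 numbers: the shift along the world's x, y, z in mm, then the turn, a rotation vector about the world's x, y, z in degrees. A call has 1 to 5 rows; each row shifts and turns the pose as measured when the row begins; what a row does not reach is not made up. A row lasts 1/12 s, in which the tool goes at most 41.7 mm and 7.16 degrees, less where a joint would pass 70% of its speed; a pose out of reach is approached as far as the arm can. A call with a gripper value outside its range is refused whole. OPENING is the closure, from -1 (fully open) to 1 (shut), set as the call begins (- or left out, the last holds). The fingers move at their own pace and stop on an object; FORCE is the grip in N (left out, the last holds). Time passes only in rows, so rows that do not move let the fingers close. It gives the time, the measured TCP pose, the force and the opening at its end, in the units of the state.
- robot.observe(): the state, without advancing time (a new reading comes with each control period).
- viewer.read_camera(name): name is "scene" or "top" or "wrist"; returns the picture (384x512x3 uint8, blue, green, red); there is no depth.
- viewer.camera_model(name): a dict with "fx", "fy", "cx", "cy" (pixels), "pose" (4x4, takes a point from camera to world coordinates); the wrist camera has in their place "mount" (4x4, takes a point from camera to tool coordinates, whose origin is the TCP and whose axes are the flange's). Camera axes: x right, y up, looking along -z (the intrinsics and any distortion apply to the point x, -y, -z); pixel columns grow to the right and rows downward; lengths in m; the calibration is good to about 2 mm. A picture is of the moment at which its call begins: read the wrist's pose just before it. camera_model takes no time and is no camera call.
- robot.hand_in(): hands the job in, once; it reports no verdict.
The state is a dict: "time": time; "qpos": joint angles; "qvel": joint speeds; "joint_efforts": joint torques, N m; "tool_pos": TCP position; "tool_rot": TCP orientation; "contact_force": force on the tool from outside, world axes, zero at the start; "torque": the same for the moment, N m; "opening": finger opening in m.
Only numpy, scipy, OpenCV 4.12 (cv2) and the standard library are available. Lean on these libraries where they do the work, as an engineer would, in place of code of your own. Each camera call takes 0.05 s, during which the arm holds its last target. There are 200 camera calls.

### The job

Refit the blue cover on the white dry-block station: slide the cover along its rails, away from the robot, until its hinge knuckle sits fully home in line between the station's two grey knuckles, then push the red-headed hinge pin all the way in until its head rests against the grey knuckle. Leave the pin and cover like that, and leave the green tip box, the jar, the bottle, the beaker and the tube rack where they stand.

Things in the scene. Friction and masses are not known exactly. Their poses are not given: they have to be found in the camera images.
- station: White dry-block station, fixed. Origin on the bench below the hinge's middle; x points away from the robot (the way the cover slides home), y along the hinge line. In its frame (mm): housing x -190 to 50, y -90 to 90, deck at z 60; grey rails x -185 to -20, tops z 74, inner faces y +-67, guide the cover. Hinge line: x 0, z 85.
- cover: Loose blue cover with a clear window, about 0.35 kg, on the deck between the rails (2 mm play a side). Origin at its underside, below its knuckle's middle; axes as the station's. Plate 8 mm thick, x -125 to -14, y -65 to 65. Home: origin at station (0, 0, 60) mm. Starts 25 to 55 mm short of that, towards the robot; slides with a few newtons.
- cover_knuckle (a point): Centre of the bore of the cover's blue knuckle (outer diameter 28, bore 16, 50 mm long), 25 mm above the cover's underside; on the station's hinge line when home.
- cover_rib (a point): Middle of the robot-facing face of the cover's upright blue rib (8 thick, 90 mm wide across the slide, top 34 mm above the cover's underside), the face to push; this point is 74 mm nearer the robot than the knuckle's axis and 20 mm above the underside.
- hinge_mid (a point): Middle of the station's hinge line, 85 mm above the bench, midway between its two grey knuckles (tubes, outer diameter 28, bore 15 mm, on blocks): the near one y 29 to 69 in the station's frame, the far one y -49 to -29. The robot-facing sides of the blocks (x -14) stop the cover when home.
- pin: Loose hinge pin, about 0.12 kg: steel shaft 12 diameter, 122 mm long, tapered tip; red head 24 diameter, 14 mm long. Origin on the axis at the head's inner face; shaft along its -y, head +y (parallel to the station's y). Starts tip in the near knuckle, head on the rest, axis at z 83.5, 88 to 110 mm from home. Slides to station -y with a few newtons; home: origin at station y 69.
- pin_head (a point): Centre of the outer end face of the pin's red head, the face to push on.
- pin_mid (a point): Point on the pin's axis 69 mm from the inner face of the head; in the middle of the cover's knuckle when the pin is home.
- tip_box: Green pipette-tip box, 85 x 65 x 61 mm high, origin under its centre. Stands in front of the pin rest; leave alone.
- jar: Small amber jar, diameter 44, 65 mm high, origin under its centre. Stands behind the station; leave alone.
- bottle: White bottle with blue cap, diameter 68, 150 mm high, origin under its centre. Leave alone.
- beaker: Clear beaker, diameter 76, 90 mm high, origin under its centre. Leave alone.
- tube_rack: Green rack with capped tubes, 90 x 200 mm, 87 mm high, origin under its centre. Leave alone.
- pin_rest (a point): Middle of the outer end of the pin rest's top, at station (0, 200, 71.5) mm. The rest is a grey ledge, 36 mm wide, running from the near knuckle (y 69) out to y 200 under the pin's head; low lips along its sides, tops at z 76.5, inner faces at x +-12.
Things that resemble listed ones, but are neither listed nor needed, are in the scene too. Of the things like the cover, leave any that is purple or turquoise; of the rest the larger one is meant.

How it is judged:
On the way, in this order (a step that is already met when the one before it is completed fails the run):
1. the cover's knuckle is in line between the station's knuckles (within 4 mm along the slide), the pin still out by more than 60 mm (x of cover_knuckle in the frame of station between -0.004 and 0.004 m and z of cover_knuckle in the frame of station below 0.089 m and y of pin in the frame of station above 0.129 m), for 0.2 s.
2. the pin is pushed home through all three knuckles, its head within 4 mm of the near knuckle (y of pin in the frame of station below 0.073 m and angle between the y axis of pin and the y axis of station, either way round below 0.06 rad and distance between pin_mid and cover_knuckle below 0.009 m), for 0.2 s.
At the end, for the whole second after the job is handed in: Cover flat (0.06 rad), its knuckle within 5 mm of in line; pin through all three knuckles, parallel to the hinge line (0.06 rad), head within 4 mm of the near knuckle, middle within 8 mm of the hinge middle and 9 mm of the cover knuckle's centre; both at rest (all of step 2 and distance between pin_mid and hinge_mid below 0.008 m and x of cover_knuckle in the frame of station between -0.005 and 0.005 m and angle between the z axis of cover and the z axis of station, either way round below 0.06 rad and linear speed of each of pin, cover below 0.02 m/s); the robot touches nothing.
It fails at once if the tip box, jar, bottle, beaker or tube rack is shifted by more than 30 mm (distance of any of tip_box, jar, bottle, beaker, tube_rack from where it was at the start of the episode above 0.03 m).
It also fails if it takes over 51 s, if anything falls off the work surface, if the arm or the gripper's body presses on something with over 40 N, if the wrist force passes 120 N, or if a joint passes its speed limit or range.

## Working session

There is one attempt and no reset: what is moved stays moved. The work goes in short steps, Python scripts to look and compute and a shell command to move; the robot and the scene stay as the last step left them, time stands still between calls to the robot, and variables do not carry over. Pictures are saved under pics/ and viewed, about 8 in all and at most 12, crops included, and the job is handed in when it is done.

```bash
ls; mkdir -p pics; python3 - <<'E'
from cell import robot, viewer
import cv2,numpy as np
for n in("scene","top"):
    im=viewer.read_camera(n);cv2.imwrite(f"pics/{n}0.png",im)
    m=viewer.camera_model(n);print(n,{k:np.round(v,4).tolist() if not isinstance(v,str) else v for k,v in m.items()})
m=viewer.camera_model("wrist");print(m)
print(robot.observe())
a=cv2.imread("pics/scene0.png");b=cv2.imread("pics/top0.png")
E
```

```text
pics
scene {'fx': 425.4216, 'fy': 425.4216, 'cx': 256.1007, 'cy': 186.2295, 'pose': [[-0.2557, -0.6365, 0.7277, 1.4614], [0.9665, -0.1512, 0.2074, 0.2233], [-0.022, 0.7563, 0.6538, 0.8899], [0.0, 0.0, 0.0, 1.0]]}
top {'fx': 371.0585, 'fy': 371.0585, 'cx': 261.8289, 'cy': 193.7231, 'pose': [[-0.0034, 0.9812, -0.1928, 0.3289], [-0.9998, 0.0004, 0.0198, -0.0302], [0.0195, 0.1929, 0.981, 1.221], [0.0, 0.0, 0.0, 1.0]]}
{'fx': 346.3239372497206, 'fy': 346.3239372497206, 'cx': 261.83193356990967, 'cy': 187.4684010261692, 'mount': array([[-1.63422560e-04,  9.56981252e-01,  2.90149715e-01,
         7.94628496e-02],
       [ 9.99999254e-01, -1.94842537e-04,  1.20587088e-03,
        -5.51776665e-04],
       [ 1.21052934e-03,  2.90149695e-01, -9.56980506e-01,
         1.97588204e-02],
       [ 0.00000000e+00,  0.00000000e+00,  0.00000000e+00,
         1.00000000e+00]])}
{'time': 0.1, 'qpos': array([ 1.16299739e+00,  3.42636492e-01,  1.52490309e+00, -1.55966481e-06,
        1.27536886e+00, -1.45991002e-01]), 'qvel': array([-0.00019469,  0.00115292, -0.0014514 ,  0.00118653, -0.00053531,
        0.00128169]), 'joint_efforts': array([ 1.75172019e-03, -4.32007599e+01, -2.44694602e+01,  7.17301201e-02,
        5.26432763e-02, -6.97557903e-05]), 'tool_pos': array([0.13581302, 0.50701161, 0.40412931]), 'tool_rot': array([-3.14029065e+00, -1.89935964e-04,  2.87978505e+00]), 'contact_force': array([0.20013815, 0.02510667, 0.64110374]), 'torque': array([-0.01117644, -0.01184541,  0.00696406]), 'opening': 0.09195782465793517}
```

View pics/top0.png

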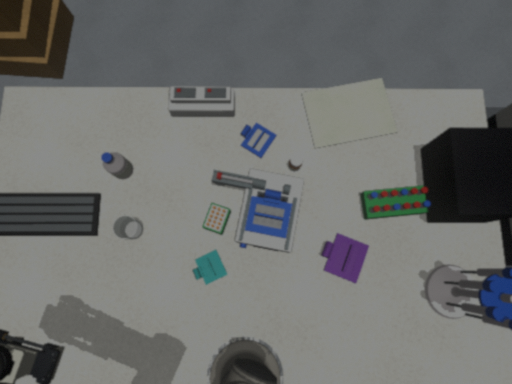

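View pics/scene0.png

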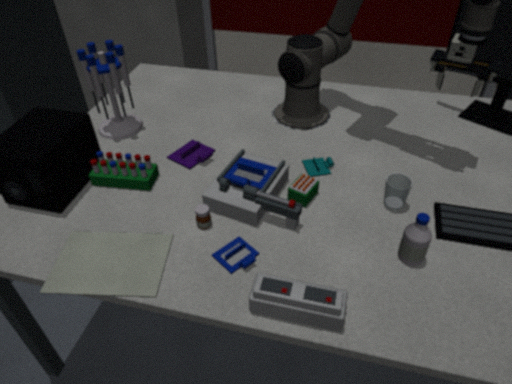

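The top view has three cover lookalikes plus the one in the station:
- Blue in the white station (268,215): it's on the deck between the rails and is the larger blue one, so it's the one meant.
- Blue at (258,140): smaller and loose on the bench, a decoy.
- Purple (346,258) and turquoise (210,267): leave both.

The pin's red head is at about (218,176). I'll confirm in one enlarged crop.

```bash
cat > h.py <<'E'
import numpy as np,cv2
from cell import robot,viewer
from scipy.spatial.transform import Rotation as R
def cam(n):
    m=viewer.camera_model(n)
    if n=="wrist":
        s=robot.observe();T=np.eye(4);T[:3,:3]=R.from_euler('xyz',s['tool_rot']).as_matrix();T[:3,3]=s['tool_pos'];P=T@m['mount']
    else:P=np.array(m['pose'])
    return m,P
def ray(mp,uv):
    m,P=mp;d=P[:3,:3]@np.array([(uv[0]-m['cx'])/m['fx'],-(uv[1]-m['cy'])/m['fy'],-1]);return P[:3,3],d
def plane(mp,uv,z):
    o,d=ray(mp,uv);return o+d*(z-o[2])/d[2]
def proj(mp,p):
    m,P=mp;c=P[:3,:3].T@(np.array(p)-P[:3,3]);return np.array([m['cx']+m['fx']*c[0]/-c[2],m['cy']-m['fy']*c[1]/-c[2]])
E
python3 - <<'E'
import cv2,numpy as np
a=cv2.imread("pics/top0.png")[155:260,195:315];b=cv2.imread("pics/scene0.png")[140:230,195:310]
def up(i):
    i=cv2.resize(i,(400*1,int(400*i.shape[0]/i.shape[1])),interpolation=cv2.INTER_CUBIC);return cv2.convertScaleAbs(i,alpha=1.5)
a,b=up(a),up(b);h=max(a.shape[0],b.shape[0]);o=np.zeros((h,800,3),np.uint8);o[:a.shape[0],:400]=a;o[:b.shape[0],400:]=b
cv2.imwrite("pics/c.png",o)
E
```

```text
(no output)
```

View pics/c.png

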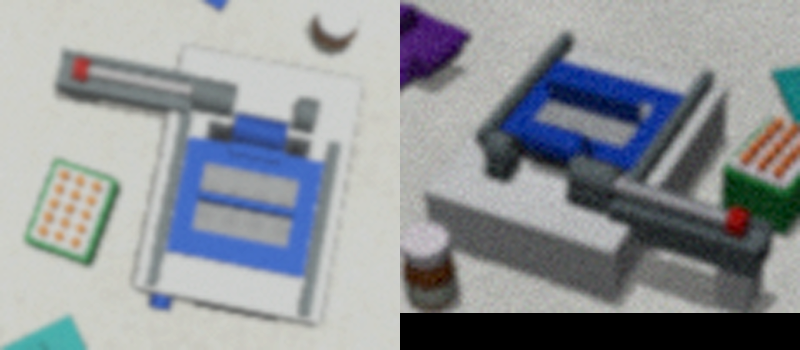

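The crop confirms the large blue cover on the white station's deck. Deck corners in the crop are about (183,45), (362,75), (320,323) and (135,287), and the red head is at (81,69). Next I'll work out the poses.

```bash
cat >> h.py <<'E'
def fit(S,W):
    S=np.array(S,float);W=np.array(W)[:,:2];s=S-S.mean(0);w=W-W.mean(0)
    a=np.arctan2((s[:,0]*w[:,1]-s[:,1]*w[:,0]).sum(),(s*w).sum());r=np.array([[np.cos(a),-np.sin(a)],[np.sin(a),np.cos(a)]])
    t=W.mean(0)-r@S.mean(0);return a,t,r,(W-(S@r.T+t))*1000
E
python3 - <<'E'
from h import *
mp=cam("top");f=lambda x,y:(195+x*.3-.35,155+y*.3-.35)
c=[plane(mp,f(*p),.06) for p in[(183,45),(362,75),(320,323),(135,287)]]
a,t,r,e=fit([(.05,.09),(.05,-.09),(-.19,-.09),(-.19,.09)],c)
print("station yaw",np.degrees(a),t,e.round(1).tolist())
st=lambda w:((r.T@(w[:2]-t))*1000).round(1)
print("head",plane(mp,f(81,69),.09),st(plane(mp,f(81,69),.09)))
print("rib",st(plane(mp,f(240,205),.094)),"knuckle",st(plane(mp,f(260,132),.099)))
im=cv2.imread("pics/top0.png");
h=cv2.cvtColor(im,cv2.COLOR_BGR2HSV);m=cv2.inRange(h,(105,120,60),(125,255,255));m[:185]=0;m[258:]=0;m[:,:240]=0;m[:,300:]=0
k=max(cv2.findContours(m,0,2)[0],key=cv2.contourArea);b=cv2.boxPoints(cv2.minAreaRect(k))
print(cv2.contourArea(k),[st(plane(mp,p,.068)).tolist() for p in b])
for p in[(-.19,.09),(0,.2),(0,0),(-.1,0)]: print(p,(r@np.array(p)+t).round(4))
E
```

```text
station yaw -10.610189272112484 [ 0.57770818 -0.09137122] [[-2.1, -2.1], [1.4, 1.7], [0.1, 2.6], [0.6, -2.2]]
head [0.60978765 0.0810889  0.09      ] [ -0.2 175.4]
rib [-100.     5.7] knuckle [-30.3  -0.4]
1470.0 [[-148.9, 65.1], [-11.3, 64.1], [-13.4, -66.6], [-150.6, -62.7]]
(-0.19, 0.09) [0.4075 0.0321]
(0, 0.2) [0.6145 0.1052]
(0, 0) [ 0.5777 -0.0914]
(-0.1, 0) [ 0.4794 -0.073 ]
```

The station is at about (0.578, -0.091) with yaw -10.6°. The cover is about 30 mm short of home and the pin about 99 mm out. I'll move above the robot side of the rib and take a wrist view.

```bash
python3 -m creep '[[[29,-28,0,0,0,1],[29,-28,0,0,0,1],[29,-28,0,0,0,1],[29,-28,0,0,0,1],[29,-28,0,0,0,0]]]' 1 20
python3 -m creep '[[[29,-28,0,0,0,0],[29,-28,0,0,0,0],[29,-28,0,0,0,0],[29,-28,0,0,0,0],[6,-40,0,0,0,0]]]'
python3 -m creep '[[[6,-40,0,0,0,0],[6,-40,0,0,0,0],[6,-40,0,0,0,0],[6,-40,0,0,0,0],[6,-40,0,0,0,0]]]'
```

```text
time: 0.52
tool_pos: [0.2792, 0.3657, 0.4017]
tool_rot: [-3.139, -0.004, 2.967]
contact_force: [1.2, 0.7, -0.8]
opening: 0.0633
time: 0.93
tool_pos: [0.4068, 0.2074, 0.4008]
tool_rot: [-3.139, -0.003, 2.968]
contact_force: [0.7, -1.4, 1.0]
opening: 0.0297
time: 1.35
tool_pos: [0.4367, 0.0011, 0.3992]
tool_rot: [-3.138, -0.006, 2.969]
contact_force: [0.6, 0.0, 0.7]
opening: 0.0009
```

```bash
python3 -m creep '[[[2,-35,0,0,0,0],[1,-31,0,0,0,0],[0,0,0,0,0,0]]]'
python3 - <<'E'
from h import *
mp=cam("wrist");im=viewer.read_camera("wrist");np.savez("w1.npz",P=mp[1]);cv2.imwrite("pics/w1.png",im)
cv2.imwrite("pics/w1b.png",cv2.resize(im,(800,600),interpolation=cv2.INTER_CUBIC));print(robot.observe()['tool_pos'])
E
```

```text
time: 1.6
tool_pos: [0.4397, -0.0741, 0.3985]
tool_rot: [-3.136, -0.006, 2.962]
contact_force: [-0.3, -1.3, -0.9]
opening: 0.0003
[ 0.43948778 -0.07235933  0.39837429]
```

View pics/w1b.png

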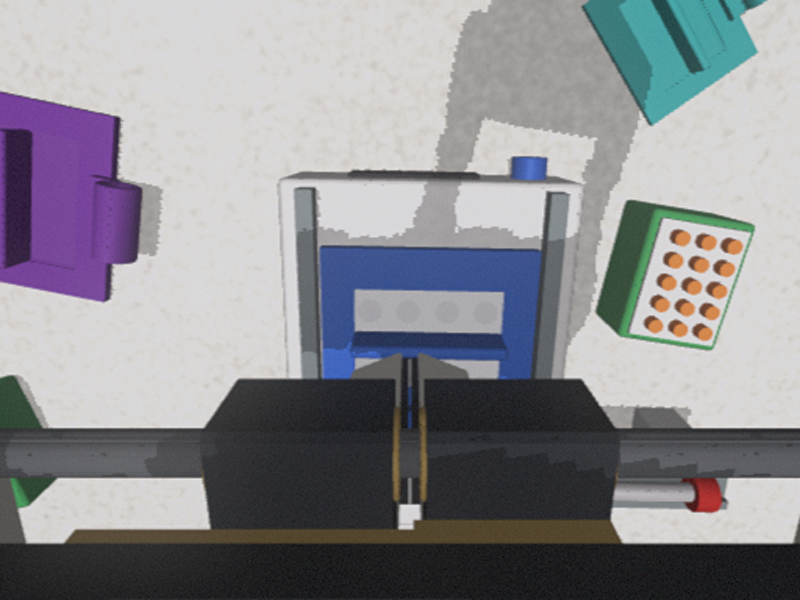

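The wrist view shows the station square to the tool. Housing corners are at (281,180) and (580,183), the cover's near edge runs (320,247) to (541,250), and the rib is at v≈335–357. Red head at about (708,494).

```bash
python3 - <<'E'
from h import *
mp=(viewer.camera_model("wrist"),np.load("w1.npz")["P"]);k=.64
w=lambda u,v,z:plane(mp,(u*k,v*k),z)
W=[w(281,180,.06),w(580,183,.06),w(315,188,.074),w(546,192,.074)]
a,t,r,e=fit([(-.19,-.09),(-.19,.09),(-.185,-.067),(-.185,.067)],W)
print(np.degrees(a),t,e.round(1).tolist())
st=lambda q:((r.T@(q[:2]-t))*1000).round(1)
print("edge",[st(w(*p,.068)) for p in[(320,247),(541,250)]],"rib",[st(w(*p,z)) for p,z in[((356,335),.094),((506,337),.094),((356,357),.094),((356,357),.068)]])
print("head",st(w(722,494,.0835)),w(722,494,.0835),st(w(690,494,.0835)))
print("tool",st(robot.observe()['tool_pos']))
for p in[(-.190,0),(-.14,0),(-.0835,0),(0,.16),(0,.069)]: print(p,(r@np.array(p)+t).round(4))
E
```

```text
-10.963052261316118 [ 0.57563656 -0.09144415] [[1.6, 3.2], [-0.1, -3.2], [-0.6, 2.7], [-1.0, -2.7]]
edge [array([-151.4,  -63.9]), array([-151.3,   65.5])] rib [array([-106.6,  -40.9]), array([-106.7,   43.6]), array([-93.2, -41.1]), array([-82. , -43.9])]
head [  2.3 189.8] [0.61404309 0.09449339 0.0835    ] [  2.7 169.5]
tool [-137.3   -7.2]
(-0.19, 0) [ 0.3891 -0.0553]
(-0.14, 0) [ 0.4382 -0.0648]
(-0.0835, 0) [ 0.4937 -0.0756]
(0, 0.16) [0.6061 0.0656]
(0, 0.069) [ 0.5888 -0.0237]
```

```bash
python3 -m creep '[[[0,2,-35,0,0,0],[1,2,-35,0,0,0],[0,2,-35,0,0,0],[0,1,-30,0,0,0],[0,0,0,0,0,0]]]'
python3 -m creep '[[[12,-2,0,0,0,0],[0,0,0,0,0,0]]]'
```

```text
time: 2.07
tool_pos: [0.4397, -0.0621, 0.261]
tool_rot: [-3.139, 0.0, 2.96]
contact_force: [-1.2, -0.1, -0.4]
opening: 0.0007
time: 2.23
tool_pos: [0.4515, -0.0619, 0.2608]
tool_rot: [-3.14, -0.005, 2.963]
contact_force: [0.7, -0.5, 0.4]
opening: 0.0003
```

```bash
for i in 1 2; do python3 -m creep '[[[6,-4,-2,0,0,0],[6,-3,0,0,0,0],[0,0,0,0,0,0]]]'; done
```

```text
time: 2.48
tool_pos: [0.4649, -0.0679, 0.2618]
tool_rot: [-3.139, -0.002, 2.965]
contact_force: [-0.2, -0.6, 0.7]
opening: 0.0003
time: 2.73
tool_pos: [0.4773, -0.0752, 0.2611]
tool_rot: [-3.14, -0.002, 2.965]
contact_force: [0.1, 0.4, -0.2]
opening: 0.0004
```

```bash
for i in 1 2; do python3 -m creep '[[[5,-1,0,0,0,0],[4,-1,0,0,0,0],[0,0,0,0,0,0]]]'; done
```

```text
time: 2.98
tool_pos: [0.4856, -0.0771, 0.2609]
tool_rot: [-3.141, -0.008, 2.964]
contact_force: [-0.3, 0.1, 0.1]
opening: 0.0005
time: 3.23
tool_pos: [0.4942, -0.0789, 0.2606]
tool_rot: [-3.141, -0.012, 2.964]
contact_force: [-1.4, 0.8, 0.7]
opening: 0.0005
```

```bash
python3 - <<'E'
from h import *
mp=cam("wrist");im=viewer.read_camera("wrist");cv2.imwrite("pics/w2.png",im);np.savez("w2.npz",P=mp[1])
cv2.imwrite("pics/w2b.png",cv2.resize(im,(640,480)))
E
```

```text
(no output)
```

View pics/w2b.png

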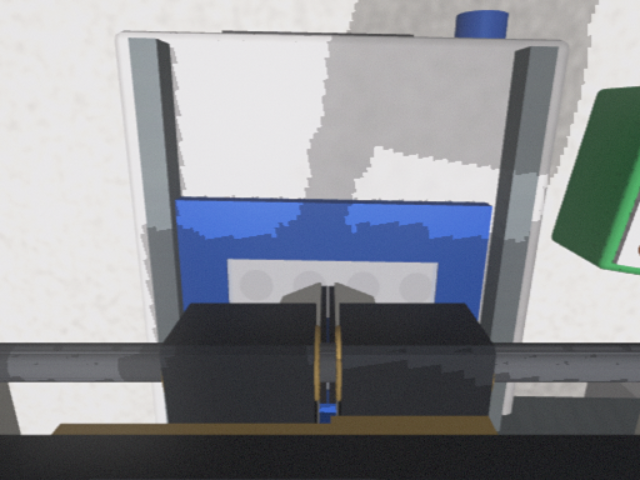

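The cover has moved. Its near edge is at v≈200 (177–490) and the housing front edge at v≈34–41.

```bash
python3 - <<'E'
from h import *
mp=(viewer.camera_model("wrist"),np.load("w2.npz")["P"]);k=.8
w=lambda u,v,z:plane(mp,(u*k,v*k),z)
W=[w(118,34,.06),w(567,42,.06),w(168,40,.074),w(516,46,.074)]
a,t,r,e=fit([(-.19,-.09),(-.19,.09),(-.185,-.067),(-.185,.067)],W)
print(np.degrees(a),t,e.round(1).tolist())
st=lambda q:((r.T@(q[:2]-t))*1000).round(1)
print("edge",[st(w(*p,.068)) for p in[(177,198),(490,205)]])
E
for i in 1 2; do python3 -m creep '[[[3,-0.6,0,0,0,0],[3,-0.6,0,0,0,0],[0,0,0,0,0,0]]]'; done
```

```text
-11.119071577346356 [ 0.57641934 -0.09180687] [[1.3, 3.3], [0.1, -3.0], [0.2, 4.5], [-1.6, -4.8]]
edge [array([-127. ,  -66.1]), array([-126.2,   62. ])]
time: 3.53
tool_pos: [0.4963, -0.0794, 0.2603]
tool_rot: [-3.142, -0.027, 2.965]
contact_force: [-0.8, 0.1, -0.2]
opening: 0.0002
time: 3.78
tool_pos: [0.4987, -0.0798, 0.2601]
tool_rot: [3.141, -0.041, 2.965]
contact_force: [-0.4, 0.3, 0.9]
opening: 0.0006
```

The extra push only tilted the tool while the tips stood still, so the cover is against its stop. Backing off, levelling the tool and lifting.

```bash
python3 -m creep '[[[-12,2.4,0,0,0,0],[-12,2.4,0,-0.4,-2.3,0],[0,0,35,0,0,0],[0,0,35,0,0,0],[0,0,35,0,0,0]]]'
python3 -m creep '[[[0,20,35,0,0,0],[0,40,0,0,0,0],[15,37,0,0,0,0],[15,37,0,0,0,0],[0,0,0,0,0,0]]]'
python3 - <<'E'
from h import *
print(robot.observe()['tool_pos'],robot.observe()['tool_rot'])
mp=cam("wrist");im=viewer.read_camera("wrist");cv2.imwrite("pics/w3.png",im);np.savez("w3.npz",P=mp[1])
t=viewer.read_camera("top");cv2.imwrite("pics/t3.png",t)
o=np.zeros((600,800,3),np.uint8);o[:300,:400]=cv2.resize(im,(400,300),interpolation=cv2.INTER_AREA);o[:300,400:]=cv2.resize(t[165:240,205:305],(400,300),interpolation=cv2.INTER_CUBIC)
s=viewer.read_camera("scene");cv2.imwrite("pics/s3.png",s);o[300:,:400]=cv2.resize(s[145:220,205:305],(400,300),interpolation=cv2.INTER_CUBIC)
cv2.imwrite("pics/w3b.png",o)
E
```

```text
time: 4.2
tool_pos: [0.474, -0.0754, 0.3616]
tool_rot: [3.141, -0.003, 2.965]
contact_force: [0.9, -0.1, -0.7]
opening: 0.0003
time: 4.62
tool_pos: [0.5081, 0.061, 0.4106]
tool_rot: [3.14, 0.032, 2.958]
contact_force: [-1.0, -0.7, 0.0]
opening: 0.0002
[0.50814894 0.06101597 0.41056383] [3.13987769 0.03189159 2.95759451]
```

View pics/w3b.png

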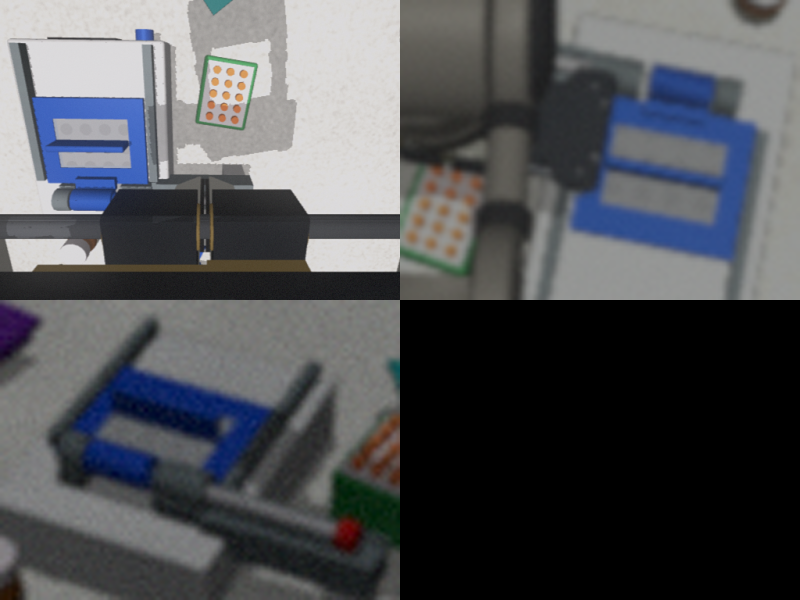

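The cover knuckle now sits in line between the grey knuckles in both views, and the pin is still out. I'll triangulate the red head, now that I have two views of it.

```bash
python3 - <<'E'
from h import *
def red(f,x0,x1,y0,y1):
    h=cv2.cvtColor(cv2.imread(f),cv2.COLOR_BGR2HSV);m=cv2.inRange(h,(0,130,40),(8,255,255))|cv2.inRange(h,(172,130,40),(180,255,255))
    ys,xs=np.nonzero(m[y0:y1,x0:x1]);return xs.mean()+x0,ys.mean()+y0,len(xs)
a=red("pics/top0.png",205,235,165,190);b=red("pics/scene0.png",280,305,190,215);print(a,b)
L=[ray(cam("top"),a),ray(cam("scene"),b)]
A=0;B=0
for o,d in L:
    d=d/np.linalg.norm(d);M=np.eye(3)-np.outer(d,d);A=A+M;B=B+M@o
p=np.linalg.solve(A,B);print("head centre",p)
y=np.radians(-10.9);r=np.array([[np.cos(y),-np.sin(y)],[np.sin(y),np.cos(y)]]);t=np.array([.5765,-.0915])
print("st",(r.T@(p[:2]-t)*1000).round(1))
s=robot.observe();g=t+r@np.array([.001,.222]);print("goal",g,"shift mm",(g-s['tool_pos'][:2])*1000)
E
```

```text
(np.float64(219.0), np.float64(175.1875), 16) (np.float64(291.375), np.float64(203.275), 40)
head centre [0.61176771 0.08125805 0.08433923]
st [  2.  176.3]
goal [0.61946115 0.12630574] shift mm [112.72533138  69.93971695]
```

```bash
python3 -m creep '[[[28,18,0,0.3,1.8,0],[28,18,0,0,0,0],[28,18,0,0,0,0],[28,18,0,0,0,0],[0,0,0,0,0,0]]]';python3 -m creep '[[[0,0,0,0,0,0]]]'
```

```text
time: 5.18
tool_pos: [0.6212, 0.1226, 0.407]
tool_rot: [-3.136, -0.009, 2.944]
contact_force: [-1.3, -0.9, 0.4]
opening: 0.0004
time: 5.27
tool_pos: [0.6222, 0.1215, 0.4058]
tool_rot: [-3.135, -0.01, 2.943]
contact_force: [-0.7, -0.6, 1.4]
opening: 0.0006
```

```bash
python3 -m creep '[[[0,5,-30,0,-0.5,0],[-1,5,-30,0,0,0],[-1,2,-30,0,0,0],[0,0,-25,0,0,0],[0,0,0,0,0,0]]]'
```

```text
time: 5.68
tool_pos: [0.6181, 0.1248, 0.2889]
tool_rot: [-3.136, 0.004, 2.933]
contact_force: [-1.0, -0.8, -0.5]
opening: 0.0003
```

```bash
python3 -m creep '[[[2,4,-15,0,0,1],[1,2,-11,0,0,0],[0,0,0,0,0,0]]]'
python3 - <<'E'
from h import *
im=viewer.read_camera("wrist");t=viewer.read_camera("scene")
o=np.zeros((600,800,3),np.uint8);o[:300,:400]=cv2.resize(im,(400,300),interpolation=cv2.INTER_AREA);o[:,400:]=cv2.resize(t[140:260,240:320],(400,600),interpolation=cv2.INTER_CUBIC)
cv2.imwrite("pics/w4b.png",o)
E
```

```text
time: 5.93
tool_pos: [0.6206, 0.1267, 0.2646]
tool_rot: [-3.135, 0.005, 2.946]
contact_force: [0.1, -0.5, 0.3]
opening: 0.0007
```

View pics/w4b.png

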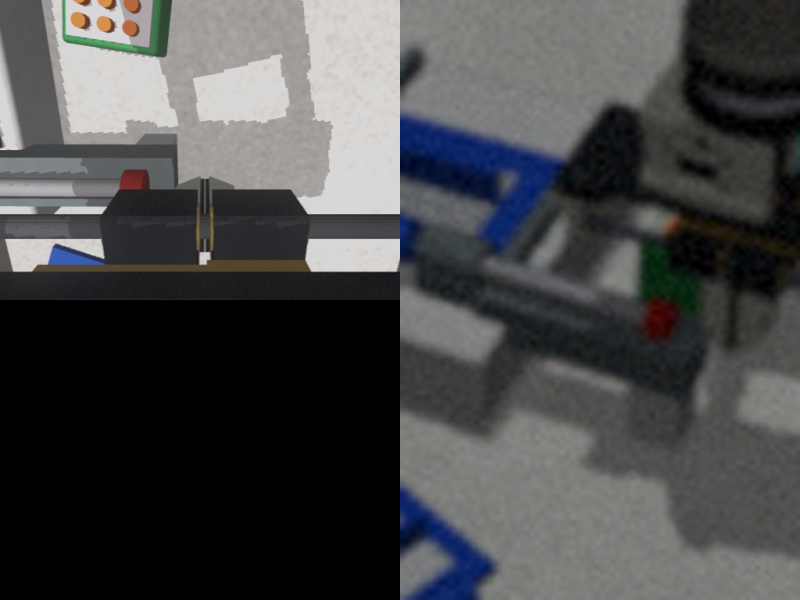

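The closed fingers are just beyond the head, on the extended pin axis. Lowering slightly, then pushing along station -y.

```bash
python3 -m creep '[[[-1,-5,-5,0,0,0],[-2,-8,0,0,0,0],[-1,-6,0,0,0,0],[0,0,0,0,0,0]]]'
python3 -m creep '[[[-1,-7,0,0,0,0],[-1,-7,0,0,0,0],[-2,-7,0,0,0,0],[0,0,0,0,0,0]]]'
python3 - <<'E'
from h import *
t=np.array([.5765,-.0915]);y=np.radians(-10.9);r=np.array([[np.cos(y),-np.sin(y)],[np.sin(y),np.cos(y)]])
print("tool st",(r.T@(robot.observe()['tool_pos'][:2]-t)*1000).round(1))
E
```

```text
time: 6.37
tool_pos: [0.6175, 0.1054, 0.2657]
tool_rot: [-3.138, 0.014, 2.946]
contact_force: [-0.5, -0.4, -0.2]
opening: 0.0002
time: 6.7
tool_pos: [0.6133, 0.0818, 0.2672]
tool_rot: [-3.139, 0.017, 2.945]
contact_force: [1.7, 0.0, 0.5]
opening: 0.0003
tool st [  3.3 177.1]
```

```bash
python3 -m creep '[[[-2,-6,-5,0,-0.5,0],[-2,-6,-4,0,-0.5,0],[-2,-6,-2,0,0,0],[0,0,0,0,0,0]]]'
python3 -m creep '[[[-1,-6,-2,0,0,0],[-1,-6,-1,0,0,0],[-1,-6,0,0,0,0],[0,0,0,0,0,0]]]'
cat > st.py <<'E'
from h import *
t=np.array([.5765,-.0915]);y=np.radians(-10.9);r=np.array([[np.cos(y),-np.sin(y)],[np.sin(y),np.cos(y)]])
print("tool st",(r.T@(robot.observe()['tool_pos'][:2]-t)*1000).round(1))
E
python3 st.py
```

```text
time: 7.03
tool_pos: [0.6108, 0.0686, 0.267]
tool_rot: [3.123, 0.057, 2.943]
contact_force: [0.3, -0.5, -0.5]
opening: 0.0005
time: 7.37
tool_pos: [0.6084, 0.0503, 0.266]
tool_rot: [3.12, 0.063, 2.944]
contact_force: [0.3, 1.5, 3.4]
opening: 0.0001
tool st [  4.5 145.3]
```

```bash
python3 - <<'E'
from h import *
print(robot.tcp_to_tips)
im=viewer.read_camera("wrist");t=viewer.read_camera("scene");cv2.imwrite("pics/w5.png",im);cv2.imwrite("pics/s5.png",t)
o=np.zeros((600,800,3),np.uint8);o[:300,:400]=cv2.resize(im,(400,300),interpolation=cv2.INTER_AREA);o[:,400:]=cv2.resize(t[140:260,230:310],(400,600),interpolation=cv2.INTER_CUBIC)
t=viewer.read_camera("top");o[300:,:400]=cv2.resize(t[165:240,205:305],(400,300),interpolation=cv2.INTER_CUBIC)
cv2.imwrite("pics/w5b.png",cv2.convertScaleAbs(o,alpha=1.5))
E
```

```text
0.178
```

View pics/w5b.png

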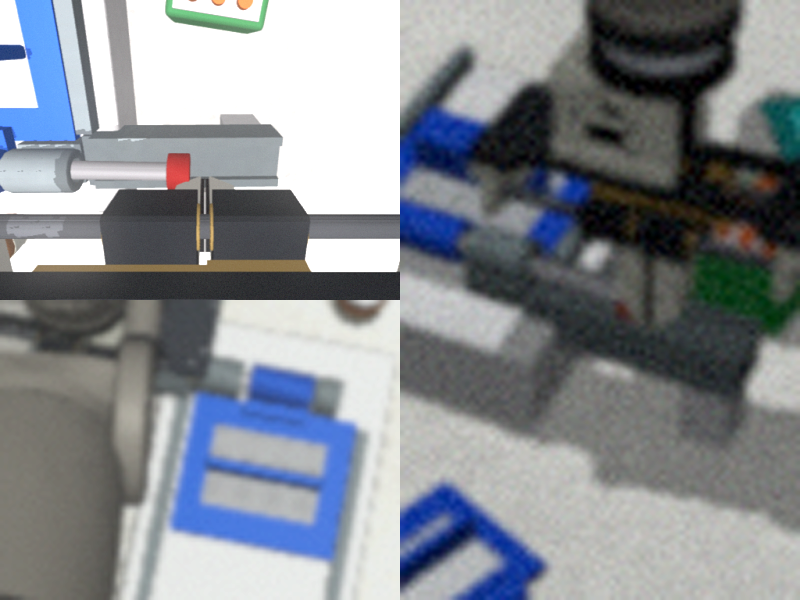

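In the wrist view the pin has advanced and the head (178,170) touches the fingers. But the tool is tilted: pitch 0.063 puts the tips about 10 mm to +x, on the far lip. I'll retract, level and re-centre.

```bash
python3 -m creep '[[[2,10,8,0,0,0],[2,8,8,-0.6,3.8,0],[-3,0,0,0,0,0],[0,0,0,0,0,0],[0,0,0,0,0,0]]]'; python3 st.py
```

```text
time: 7.93
tool_pos: [0.6085, 0.0705, 0.2801]
tool_rot: [-3.137, -0.007, 2.945]
contact_force: [-0.4, 0.1, 0.7]
opening: 0.0006
tool st [  0.8 165.1]
```

```bash
python3 -m creep '[[[0,0,-12,0,0,0],[1,0,-10,0,0,0],[0,0,0,0,0,0],[0,0,0,0,0,0]]]'; python3 st.py
```

```text
time: 8.27
tool_pos: [0.6087, 0.0704, 0.256]
tool_rot: [-3.137, -0.006, 2.945]
contact_force: [-0.4, 0.1, 0.2]
opening: 0.0
tool st [  1.  165.1]
```

```bash
python3 -m creep '[[[-2,-8,1,0,0,0],[-1,-6,0,0,0,0],[-1,-5,0,0,0,0],[0,0,0,0,0,0]]]';python3 st.py; python3 -m creep '[[[-1,-5,0,0,0,0],[-1,-5,0,0,0,0],[0,0,0,0,0,0]]]'; python3 st.py
```

```text
time: 8.6
tool_pos: [0.6043, 0.0494, 0.2574]
tool_rot: [-3.138, -0.006, 2.945]
contact_force: [0.5, 1.0, -0.8]
opening: 0.0003
tool st [  0.6 143.6]
time: 8.85
tool_pos: [0.6021, 0.0377, 0.2582]
tool_rot: [-3.138, -0.004, 2.944]
contact_force: [0.1, 0.0, -0.5]
opening: 0.0004
tool st [  0.7 131.7]
```

```bash
python3 -m creep '[[[-1,-5,-1,0,0,0],[-1,-5,0,0,0,0],[0,0,0,0,0,0]]]';python3 st.py; python3 -m creep '[[[-1,-5,0,0,0,0],[-1,-3,0,0,0,0],[0,0,0,0,0,0]]]'; python3 st.py
```

```text
time: 9.1
tool_pos: [0.6001, 0.0267, 0.2576]
tool_rot: [-3.138, -0.003, 2.944]
contact_force: [-0.5, -0.0, -0.1]
opening: 0.0005
tool st [  0.8 120.6]
time: 9.35
tool_pos: [0.5978, 0.0178, 0.2576]
tool_rot: [-3.139, -0.003, 2.944]
contact_force: [-0.6, 0.8, 0.7]
opening: 0.0005
tool st [  0.3 111.4]
```

```bash
for i in 1 2 ; do python3 -m creep '[[[-0.6,-3,0,0,0,0],[-0.6,-3,0,0,0,0],[0,0,0,0,0,0]]]'; python3 st.py; done
```

```text
time: 9.6
tool_pos: [0.5965, 0.0113, 0.2576]
tool_rot: [-3.139, -0.003, 2.944]
contact_force: [0.1, 0.2, 0.3]
opening: 0.0004
tool st [  0.2 104.8]
time: 9.85
tool_pos: [0.5954, 0.0065, 0.2577]
tool_rot: [3.14, -0.003, 2.944]
contact_force: [0.3, 1.4, -0.4]
opening: 0.0004
tool st [ 0.1 99.8]
```

```bash
for i in 1 2 ; do python3 -m creep '[[[-0.5,-3,0,0,0,0],[-0.5,-2,0,0,0,0],[0,0,0,0,0,0]]]'; python3 st.py; done
python3 - <<'E'
from h import *
im=viewer.read_camera("wrist");cv2.imwrite("pics/w6.png",im);cv2.imwrite("pics/w6b.png",cv2.resize(im,(640,480)))
E
```

```text
time: 10.1
tool_pos: [0.5949, 0.0053, 0.2579]
tool_rot: [3.131, -0.001, 2.944]
contact_force: [0.6, -0.4, 0.7]
opening: 0.0007
tool st [-0.2 98.5]
time: 10.35
tool_pos: [0.5944, 0.0038, 0.258]
tool_rot: [3.122, -0.0, 2.944]
contact_force: [0.5, 0.5, 0.1]
opening: 0.0003
tool st [-0.5 97. ]
```

View pics/w6b.png

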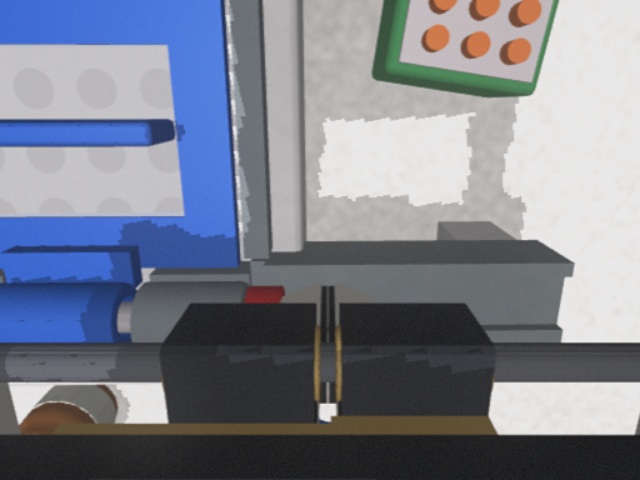

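The head (265,297) sits flush against the near grey knuckle, and the shaft is visible entering the blue knuckle at (123,317). Retracting, then a final look from both fixed cameras.

```bash
python3 -m creep '[[[2,10,0,0,0,0],[2,10,0,-1,0,0],[2,8,25,0,0,0],[0,0,40,0,0,0],[0,0,40,0,0,0]]]'
python3 -m creep '[[[-30,20,20,0,0,0],[-30,25,0,0,0,0],[-30,25,0,0,0,0],[-25,30,0,0,0,0],[-20,35,0,0,0,0]]]'
python3 -m creep '[[[-20,35,0,0,0,0],[-20,35,0,0,0,0],[-10,35,0,0,0,0],[-10,35,0,0,0,0],[0,0,0,0,0,0]]]'
python3 - <<'E'
from h import *
t=viewer.read_camera("top");s=viewer.read_camera("scene")
o=np.zeros((600,800,3),np.uint8)
o[:,:400]=cv2.resize(t[165:265,245:312],(400,600),interpolation=cv2.INTER_CUBIC);o[:300,400:]=cv2.resize(s[145:220,205:305],(400,300),interpolation=cv2.INTER_CUBIC)
o[300:,400:]=cv2.resize(s,(400,300));cv2.imwrite("pics/f.png",cv2.convertScaleAbs(o,alpha=1.3))
E
```

```text
time: 10.82
tool_pos: [0.598, 0.032, 0.3558]
tool_rot: [-3.135, -0.018, 2.942]
contact_force: [0.2, -0.2, -0.3]
opening: 0.0002
time: 11.23
tool_pos: [0.4628, 0.1648, 0.3867]
tool_rot: [-3.133, 0.005, 2.931]
contact_force: [1.6, 1.1, 0.3]
opening: 0.0003
time: 11.65
tool_pos: [0.394, 0.3137, 0.3888]
tool_rot: [-3.132, 0.008, 2.932]
contact_force: [-0.2, -0.3, 0.7]
opening: 0.0005
```

View pics/f.png

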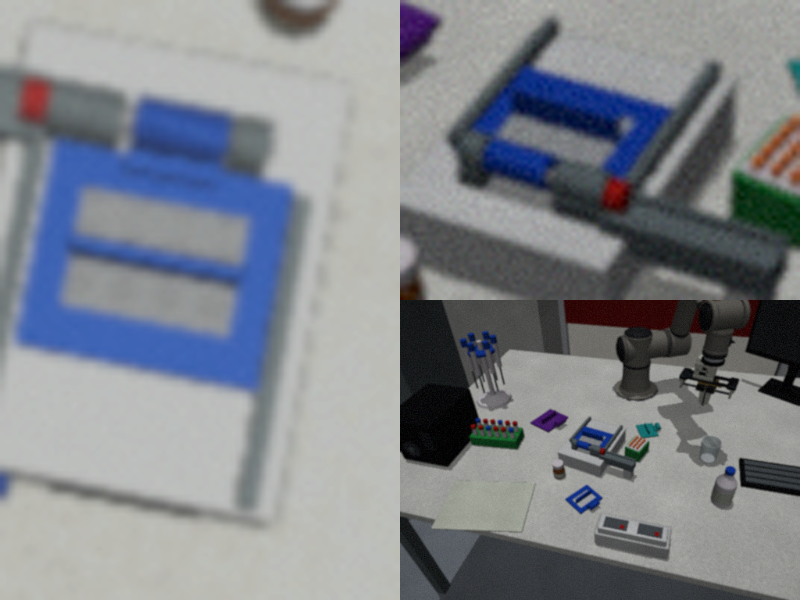

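The final pictures show the knuckles in line and the red head flush against the near grey knuckle. The arm is clear and nothing else has moved, so I'm handing in.

```bash
python3 -c "
from cell import robot
print(robot.hand_in())"
```

```text
the job is handed in; nothing more can be done
None
```

I slid the blue cover home with the closed fingers against its rib, then pushed the hinge pin in until its head stopped on the near grey knuckle. I backed the arm clear and handed in at about 12 s; no verdict was reported.

**Final checks:** in the last top and scene pictures, the cover's knuckle is in line between the two grey knuckles. The red head is flush against the near one, and nothing else appears to have moved. I judged the final fit by eye and did not measure it. The last number I have is the cover's near edge at about 126–127 mm against the 125 mm home value, taken just before the final press.

**What went wrong or disagreed:**
- **First pin push:** the tool tilted about 3.6°, partly because I gave a levelling turn the wrong sign. The fingertips drifted onto the rest's far lip, so I retracted, levelled, re-centred and pushed again without trouble.
- **Force reading:** it stayed near zero even when pressing on the stops, so I took the tool's tilt as the sign of contact.
- **Station position:** corner residuals were up to 5 mm, and the two cameras differed by about 2 mm.

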